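# File the leatherworker's pattern boards on edge

## Robot

A 6-joint arm with a two-finger parallel gripper is mounted at the origin on the work surface. World frame = base frame: x ahead of the robot, y to its left, z up, the work surface at z = 0. Lengths are in m, angles in rad, forces in N, time in s.
With the tool pointing down it reaches from about 0.375 to 0.9 m from the base axis. Payload 3.1 kg.
Tool frame: the origin (TCP) lies midway between the tips of the shut fingers; the grasp point (between the pads) lies pinch_z behind it (pinch_z is the distance from the TCP to the grasp point, in m); z points along the fingers, y is the direction in which the jaws open and shut (so a half turn about z gives the same grasp; the last joint's range is limited). The gripper opens to 85 mm and grips with 20 to 120 N. Pads are 22 mm wide; open, the fingers measure 114 mm over their backs; the gripper's body (76 mm by 85 mm) begins 54 mm behind the grasp point. The pads swing forward as they close: fully open they stand 13 mm farther back than shut.
Start: joints at [-1.419, 0.527, 1.433, -0, 1.181, -0.178], TCP at [0.202, -0.591, 0.231] pointing down, gripper open.
Joint ranges: [-3.08, 3.08], [-0.75, 2.2], [0.22, 2.44], [-1.43, 4.57], [0, 2.65], [-2.85, 2.85]. Speed limits (rad/s): [2.79, 2.79, 3.14, 3.14, 3.14, 3.14].

## Interface

Orientations are given as a 3x3 rotation matrix whose columns are the frame's x, y, z axes.
In Python, from station import * gives the robot as it stands.
- The arm moves only by the shell command python3 -m jog 'ROWS'. ROWS is JSON, one flat list of numbers, 7 for each row, row after row: the finger opening in m, from 0 to 0.0854, then the shift along the tool's x, y, z in m, then the turn, a rotation vector about the tool's x, y, z in rad. A call has 1 to 10 rows; each row is the pose to reach, as a shift and turn from the pose measured when the call began, along the tool's axes at that moment; what a row does not reach only later rows make up. A row lasts 1/12 s, in which the tool goes at most 41.7 mm and 7.16 degrees, less where a joint would pass 70% of its speed; a pose out of reach is approached as far as the arm can. A call with a gripper value outside its range is refused whole. The fingers move at their own pace and stop on an object; the grip force is fixed at half the most. Time passes only in rows, so rows that repeat a pose let the fingers close. It gives the time, the measured TCP pose, the force and the opening at its end, in the units of the state.
- get_state(): the state, without advancing time (a new reading comes with each control period).
- read_camera(name): name is "scene" or "top"; returns a dict with "frame" (400x640x3 uint8, red, green, blue), "fx", "fy", "cx", "cy" (pixels), "rvec" (rotation vector, rad) and "tvec" (3), from world to camera coordinates, as OpenCV has them. Camera axes: x right, y down, z forward; pixel columns grow to the right and rows downward; lengths in m; the calibration is good to about 2 mm. A picture is of the moment at which its call begins. There is no depth.
- sign_off(): hands the job in, once; it reports no verdict.
Trained networks look in the newest picture that a camera, given by its name, has taken for a name from the list of things; names that differ only in an ending like _2 or _b are one class to them, and where a whole thing is asked for, a point or a joint stands for the part that bears it (a point fixed in the world has none). Each returns a list of dicts, best first, with "conf" (0 to 1); they miss things now and then, are a little off and sometimes report something else, mostly with a low value. They report only what shows in the picture. A call takes as long as a camera call.
- search_frame(target, camera): "point" ([x, y, z] in m, in world coordinates, good to about 4 mm: the middle of the surface that is visible of it).
- mark_of(target, camera): "point" ([x, y, z] in m, in world coordinates, good to about 4 mm: a listed point, or the origin of a listed thing).
The state is a dict: "time": time; "joints": joint angles; "qd": joint speeds; "tau": joint torques, N m; "tcp_pos": TCP position; "tcp_rot": TCP orientation; "wrist_force": force on the tool from outside, world axes, zero at the start; "ft_torque": the same for the moment, N m; "finger_gap": finger opening in m.
Only numpy, scipy, OpenCV 4.12 (cv2) and the standard library are available. Lean on these libraries where they do the work, as an engineer would, in place of code of your own. Each camera call takes 0.05 s, during which the arm holds its last target.

## Task

Put away the two plywood pattern boards that lean in the sloping stand: grip each squarely on its two faces with the gripper sloped as the board is, draw it out along its slope, and stand it on its lower edge in an empty slot of the wooden rack, one board to a slot, fully down and roughly centred along the slot. Lower them in rather than drop them, and leave the boards already filed and everything else on the bench where they are.

Things in the scene. Friction and masses are not known exactly. Their poses are not given: they have to be found in the camera images.
- board_large: The larger loose pattern board, 9 mm plywood, 90 g or so: lower part 115 mm wide and 95 mm high, with a 75 mm wide, 45 mm high tab centred on top (140 mm high in all). Origin: middle of its lower edge face (mid-thickness). Own x is normal to the board, y along its width, z up the board to the tab. It leans on the stand, 25 degrees from vertical, top towards the robot.
- board_small: The smaller loose pattern board, a plain 9 mm plywood rectangle 95 mm wide and 120 mm high, 70 g or so. Origin and axes as for the large board; it leans beside it on the stand.
- stand: Fixed stand: wooden foot 110 x 270 x 14 mm (x, y, z) carrying a raked aluminium trough along y, 25 degrees from vertical, tops to -x. Origin: centre of underside; z up. Boards' lower edges stand at x = +30, z = 30 mm. Measured up the board, the backrest (on its -x side) ends at 68 mm and the front wall, 4 mm before its +x face, at 34 mm.
- rack: Fixed wooden rack, 110 x 226 x 60 mm (x, y, z), origin at the centre of its underside, z up. Four slots run right through along its x, at y = -72, -24, +24 and +72 mm; each is 14 mm wide with its floor 15 mm above the bench, and flares to 22 mm in the top 12 mm. Two slots hold filed boards, two are empty.
- slot_a: One empty slot of the rack, marked by a cork strip on its floor. Origin: the middle of the slot's floor; x along the slot, y across it, z up.
- slot_b: The other empty slot of the rack, described as slot_a.
- filed_a: Plywood board already standing in the rack, 9 mm thick, 120 mm wide, 105 mm high with a 90 mm wide top. Origin: middle of its lower edge; x normal to the board, z up. Loose.
- filed_b: Plywood board already standing in the rack, 9 mm thick, 100 mm wide, 105 mm high with a 50 mm wide top. Origin and axes as filed_a. Loose.
- dye: Bystander: amber dye bottle with white cap, 42 mm across, 95 mm high, standing between stand and rack. Origin: centre of its underside.
- glue: Bystander: white jar with black lid, 54 mm across, 100 mm high, beyond the stand and rack. Origin: centre of its underside.
- finish: Bystander: white plastic bottle, 52 mm across, 130 mm high, beyond the stand and rack. Origin: centre of its underside.
- spool: Bystander: pale thread spool, 44 mm across, 50 mm high, standing between stand and rack. Origin: centre of its underside.
- wax: Bystander: yellow puck of wax, 50 mm across, 22 mm high, between stand and rack. Origin: centre of its underside.
- mallet: Bystander: small hammer, handle to the robot, lying at the left side of the bench. Origin: under its middle.
- brush: Bystander: wide flat brush lying at the right side of the bench. Origin: under its middle.

How it is judged:
By the outcome, as a careful person would: the job done as asked, in the order asked, and still so for the second after the job is handed in, with the robot touching nothing.
It also fails if it takes over 64 s, if anything falls off the work surface, if the arm or the gripper's body presses on something with over 40 N, if the wrist force passes 120 N, or if a joint passes its speed limit or range.

## Working session

There is one attempt and no reset: what is moved stays moved. The work goes in short steps, Python scripts to look and compute and a shell command to move; the robot and the scene stay as the last step left them, time stands still between calls to the robot, and variables do not carry over. Pictures are saved under pics/ and viewed, and the job is handed in when it is done.

```bash
mkdir -p pics; ls; python3 - <<'E'
from station import *
import cv2
for c in("scene","top"):
    r=read_camera(c); cv2.imwrite(f"pics/{c}0.png",r["frame"][:,:,::-1]); print(c,r["fx"],r["fy"],r["cx"],r["cy"],r["rvec"],r["tvec"])
s=get_state()
print({k:s[k] for k in s})
import station;print([n for n in dir(station) if n[0]!='_'])
for c in("top","scene"):
  for t in ["board_large","board_small","stand","rack","slot_a","filed_a","dye","glue","finish","spool","wax","mallet","brush"]:
    print(c,t,[(round(d["conf"],2),[round(float(x),3) for x in d["point"]]) for d in mark_of(t,c)][:4])
E
```

```text
pics
scene 365.7342179625962 365.7342179625962 316.4741688931171 197.1323502468151 [ 2.33603571  0.97825885 -0.30228472] [-0.40260372 -0.31019016  1.31379007]
top 460.5899704701445 460.5899704701445 321.33170566238493 192.77771705058598 [ 2.11615378 -2.16414462  0.1434788 ] [0.01436893 0.59114994 1.41679061]
{'time': 0.1, 'joints': array([-1.41950487e+00,  5.28369560e-01,  1.43376133e+00,  7.92507494e-06,
        1.18140499e+00, -1.78515756e-01]), 'qd': array([ 0.00075883, -0.00254718, -0.003611  ,  0.00022807, -0.00144519,
       -0.0010968 ]), 'tau': array([ 3.43000493e-04, -4.43302882e+01, -1.78587878e+01, -3.18944540e-04,
        3.89159672e-03, -7.47352772e-06]), 'tcp_pos': array([ 0.20233606, -0.59066898,  0.23043779]), 'tcp_rot': array([[ 9.46105824e-01,  3.23857513e-01, -2.85626058e-04],
       [ 3.23857447e-01, -9.46103937e-01,  1.92213981e-03],
       [ 3.52267478e-04, -1.91104979e-03, -9.99998112e-01]]), 'wrist_force': array([-0.05267932, -0.29645786, -0.16680472]), 'ft_torque': array([ 0.03586184, -0.00188082,  0.00246105]), 'finger_gap': 0.08578931413166475}
['PlanningEr
[... 876 characters left out ...]
, [0.625, 0.169, 0.029])]
scene stand [(0.95, [0.595, 0.241, -0.0])]
scene rack [(0.76, [0.64, -0.216, -0.004]), (0.65, [0.628, 0.301, 0.033]), (0.63, [0.776, 0.093, -0.004])]
scene slot_a [(0.65, [0.633, -0.278, 0.012]), (0.63, [0.643, -0.186, 0.018]), (0.17, [0.416, -0.01, -0.005])]
scene filed_a [(0.87, [0.641, -0.229, 0.017]), (0.75, [0.651, -0.136, 0.014])]
scene dye [(0.63, [0.587, 0.003, -0.002])]
scene glue [(0.93, [0.777, 0.092, 0.0])]
scene finish [(0.76, [0.789, -0.065, 0.005]), (0.42, [0.64, -0.183, 0.014])]
scene spool [(0.73, [0.416, -0.009, -0.004])]
scene wax [(0.75, [0.672, -0.012, 0.0])]
scene mallet [(0.59, [0.619, 0.484, 0.0])]
scene brush [(0.81, [0.59, -0.486, -0.004])]
```

View pics/scene0.png

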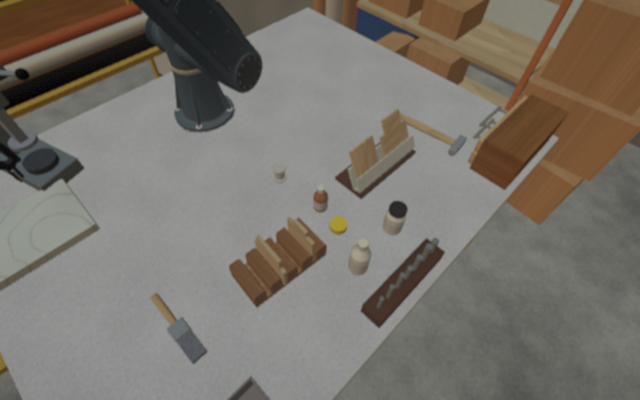

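View pics/top0.png

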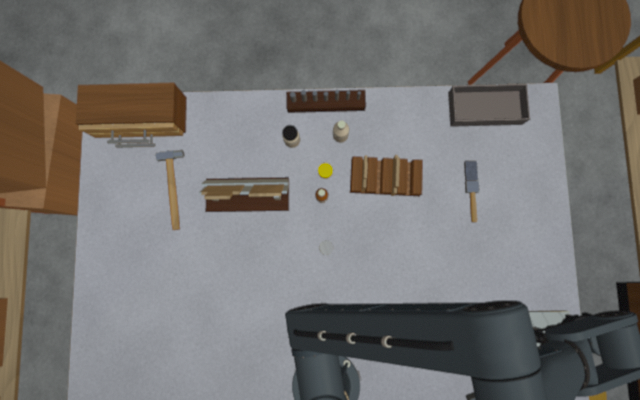

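```bash
cat > h.py <<'E'
import numpy as np, cv2
from station import *
from scipy.spatial.transform import Rotation as R
def proj(P,c):
    K=np.array([[c["fx"],0,c["cx"]],[0,c["fy"],c["cy"]],[0,0,1]])
    return cv2.projectPoints(np.asarray(P,float).reshape(-1,1,3),c["rvec"],c["tvec"],K,None)[0].reshape(-1,2)
def rz(a): a=np.radians(a); return np.array([[np.cos(a),-np.sin(a),0],[np.sin(a),np.cos(a),0],[0,0,1.]])
def ry(a): a=np.radians(a); return np.array([[np.cos(a),0,np.sin(a)],[0,1,0],[-np.sin(a),0,np.cos(a)]])
def box(x,y,z,lo=None):
    P=np.array([[a,b,c] for a in x for b in y for c in z],float)
    E=[(i,j) for i in range(8) for j in range(i+1,8) if bin(i^j).count('1')==1]
    return [(P[i],P[j]) for i,j in E]
def seg(poly): return [(np.array(poly[i],float),np.array(poly[(i+1)%len(poly)],float)) for i in range(len(poly))]
def rack_segs():
    S=seg([(-.055,-.113,.06),(.055,-.113,.06),(.055,.113,.06),(-.055,.113,.06)])+seg([(-.055,-.113,0),(.055,-.113,0),(.055,.113,0),(-.055,.113,0)])
    for y in(-.072,-.024,.024,.072):
        for e in(-.011,.011): S.append((np.array([-.055,y+e,.06]),np.array([.055,y+e,.06])))
    return S
def board_segs(kind):
    S=[]
    pl=[(-.0575,0),(.0575,0),(.0575,.095),(.0375,.095),(.0375,.14),(-.0375,.14),(-.0375,.095),(-.0575,.095)] if kind=="L" else [(-.0475,0),(.0475,0),(.0475,.12),(-.0475,.12)]
    for x in(-.0045,.0045): S+=seg([(x,a,b) for a,b in pl])
    return S
def tf(S,Rm,t): return [(Rm@a+t,Rm@b+t) for a,b in S]
def overlay(c,groups,crop,k,fn):
    x0,y0,x1,y1=crop
    im=cv2.resize(np.ascontiguousarray(c["frame"][y0:y1,x0:x1,::-1]),None,fx=k,fy=k,interpolation=cv2.INTER_CUBIC)
    raw=im.copy()
    for S,col in groups:
        for a,b in S:
            p=((proj([a,b],c)-[x0,y0]+.5)*k).astype(int)
            cv2.line(im,tuple(map(int,p[0])),tuple(map(int,p[1])),col,1,cv2.LINE_AA)
    cv2.imwrite(fn,np.vstack([raw,im]))
E
python3 - <<'E'
from h import *
t=read_camera("top"); s=read_camera("scene")
rk=tf(rack_segs(),rz(-6),np.array([.641,-.209,0]))
st=tf(box((-.055,.055),(-.135,.135),(0,.014)),rz(-1),np.array([.596,.242,0]))
G=[(rk,(0,255,0)),(st,(255,0,0))]
for k,y,col in(("L",.306,(0,0,255)),("S",.168,(255,0,255))):
    G.append((tf(board_segs(k),rz(-1)@ry(-25),np.array([.627,y,.03])),col))
overlay(t,G,(340,145,435,205),6,"pics/o_t_rack.png")
overlay(t,G,(190,165,300,220),6,"pics/o_t_st.png")
overlay(s,G,(220,210,335,310),5,"pics/x.png")
overlay(s,G,(225,210,335,305),3,"pics/o_s_rack.png")
overlay(s,G,(330,105,425,200),3,"pics/o_s_st.png")
E
```

```text
(no output)
```

View pics/o_t_rack.png

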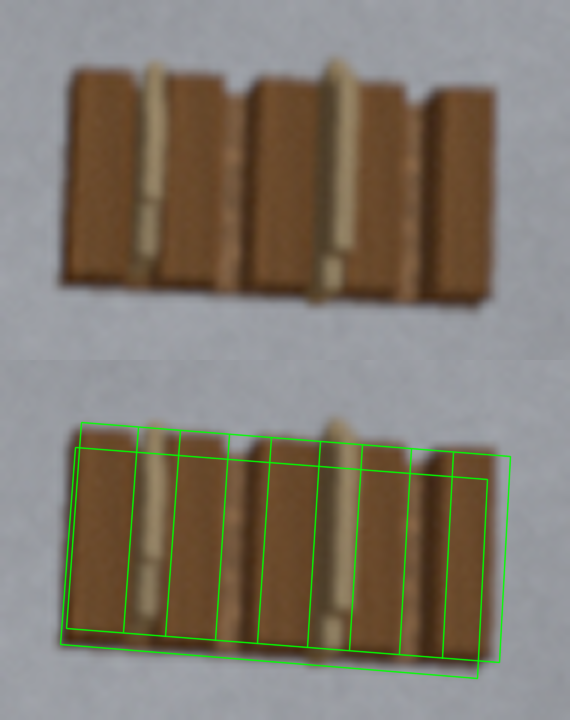

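View pics/o_t_st.png

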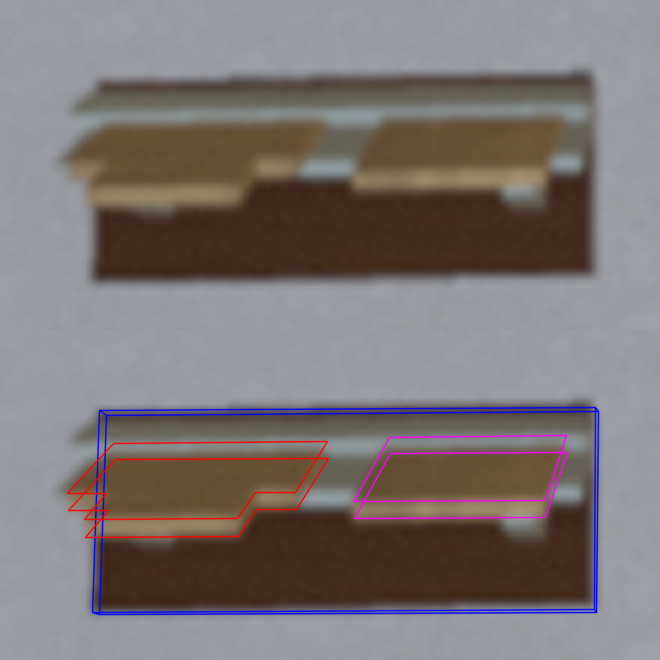

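View pics/o_s_rack.png

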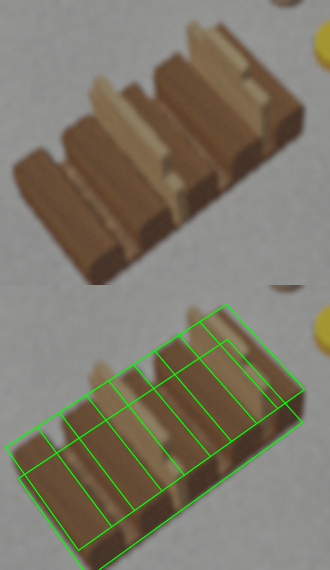

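View pics/o_s_st.png

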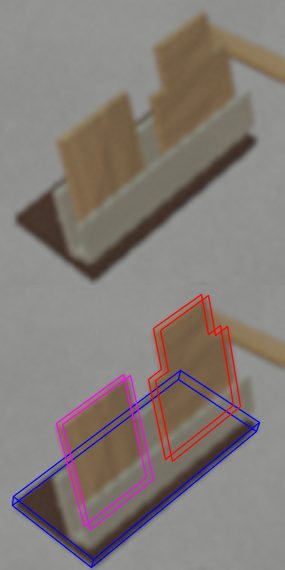

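```bash
cat > fit.py <<'E'
from h import *
from scipy.optimize import minimize
from scipy.spatial import ConvexHull
def mask(c,crop):
    x0,y0,x1,y1=crop; f=c["frame"][y0:y1,x0:x1].astype(float)
    d=f[...,0]-f[...,2]; return np.clip((d-8)/18,0,1)   # red-blue : wood
def rend(polys,c,crop,k=8):
    x0,y0,x1,y1=crop; m=np.zeros(((y1-y0)*k,(x1-x0)*k),np.uint8)
    for P in polys:
        p=(proj(P,c)-[x0,y0]+.5)*k; h=cv2.convexHull(p.astype(np.float32)).astype(np.int32)
        cv2.fillConvexPoly(m,h,255)
    m=cv2.GaussianBlur(m,(0,0),k*.7); return cv2.resize(m,((x1-x0),(y1-y0)),interpolation=cv2.INTER_AREA)/255.
def bx(x,y,z): return np.array([[a,b,c] for a in x for b in y for c in z],float)
def rackpolys(p):
    Rm=rz(p[2]);t=np.array([p[0],p[1],0])
    out=[]
    e=[-.113,-.072,-.024,.024,.072,.113]
    for i in range(5):
        lo=e[i]+(.007 if i else 0); hi=e[i+1]-(.007 if i<4 else 0); l2=e[i]+(.011 if i else 0);h2=e[i+1]-(.011 if i<4 else 0)
        out.append(np.vstack([bx((-.055,.055),(lo,hi),(0,.048)),bx((-.055,.055),(l2,h2),(.06,))])@Rm.T+t)
    out.append(bx((-.055,.055),(-.113,.113),(0,.015))@Rm.T+t)
    for yy,w,tw,o in((-.024,.05,.025,p[3]),(.072,.06,.045,p[4])) if p[5]<.5 else ((-.024,.06,.045,p[3]),(.072,.05,.025,p[4])):
        out.append(bx((-w+o,w+o),(yy-.0045,yy+.0045),(.015,.085))@Rm.T+t)
        out.append(bx((-tw+o,tw+o),(yy-.0045,yy+.0045),(.015,.12))@Rm.T+t)
    return out
E
python3 - <<'E'
from fit import *
cs=[(read_camera("top"),(335,140,440,210)),(read_camera("scene"),(220,210,335,312))]
ms=[mask(*c) for c in cs]
for m,n in zip(ms,"ts"): cv2.imwrite(f"pics/m_{n}.png",cv2.resize((m*255).astype(np.uint8),None,fx=5,fy=5))
best={}
for name,use in(("both",(0,1)),("top",(0,)),("scene",(1,))):
  for sw in(0,1):
    f=lambda q:sum(((rend(rackpolys([q[0]/1e3,q[1]/1e3,q[2],q[3]/1e3,q[4]/1e3,sw]),*cs[i])-ms[i])**2).sum() for i in use)
    r=minimize(f,[641,-209,-6,0,0],method="Nelder-Mead",options=dict(initial_simplex=np.array([641,-209,-6,0,0])+np.vstack([np.zeros(5),np.diag([6,6,3,5,5])]),maxfev=500))
    print(name,sw,r.fun,r.x.round(2))
E
```

```text
both 0 315.4979349822718 [ 642.35 -207.74   -4.18   -8.73    7.44]
both 1 261.82598829510016 [ 6.4234e+02 -2.0771e+02 -4.3500e+00  1.2000e-01 -1.9100e+00]
top 0 69.31362211115382 [ 643.2  -206.61   -4.59    4.66   -2.94]
top 1 60.43890725789226 [ 6.4336e+02 -2.0653e+02 -4.9200e+00 -1.6200e+00  2.9000e-01]
scene 0 206.6359545473963 [ 641.87 -208.43   -4.43  -10.85    7.8 ]
scene 1 185.52626340296467 [ 6.4181e+02 -2.0812e+02 -4.3300e+00  5.3000e-01 -1.8700e+00]
```

```bash
python3 - <<'E'
from fit import *
t=read_camera("top"); s=read_camera("scene")
def bm(c,crop):
    x0,y0,x1,y1=crop; f=c["frame"][y0:y1,x0:x1].astype(float)
    d=np.clip((f[...,0]-f[...,2]-12)/20,0,1)*np.clip((f[...,0]-75)/20,0,1); return d
cs=[(t,(195,160,295,205)),(s,(340,105,412,185))]
ms=[bm(*c) for c in cs]
for m,n in zip(ms,"ts"): cv2.imwrite(f"pics/mb_{n}.png",cv2.resize((m*255).astype(np.uint8),None,fx=5,fy=5))
# boards visible above front wall for scene (z>.034+~ ) ; from top: visible region fully from above z?
def polys(q,scene):
    x,y,yaw,dy=q[0]/1e3,q[1]/1e3,q[2],q[3]/1e3   # x,y: large-board lower edge; small at dy along stand y
    Rm=rz(yaw)@ry(-25); lo=.034 if scene else .034
    t0=np.array([x,y,.030]); t1=t0+rz(yaw)@np.array([0,dy,0])
    h=(-.0045,.0045)
    return [bx(h,(-.0575,.0575),(lo,.095))@Rm.T+t0,bx(h,(-.0375,.0375),(lo,.14))@Rm.T+t0,bx(h,(-.0475,.0475),(lo,.12))@Rm.T+t1]
for use in((0,1),(0,),(1,)):
    f=lambda q:sum(((rend(polys(q,i),*cs[i])-ms[i])**2).sum() for i in use)
    x0=np.array([627,304,-1,-136.])
    r=minimize(f,x0,method="Nelder-Mead",options=dict(initial_simplex=x0+np.vstack([np.zeros(4),np.diag([5,5,3,5])]),maxfev=400))
    print(use,r.fun,r.x.round(2))
    if len(use)==2:b=r.x
Rm=rz(b[2])@ry(-25);t0=np.array([b[0]/1e3,b[1]/1e3,.03]);t1=t0+rz(b[2])@np.array([0,b[3]/1e3,0]);print(t1)
rk=tf(rack_segs(),rz(-4.5),np.array([.6424,-.2077,0]))
G=[(rk,(0,255,0)),(tf(board_segs("L"),Rm,t0),(0,0,255)),(tf(board_segs("S"),Rm,t1),(255,0,255))]
overlay(t,G,(340,145,435,205),4,"pics/a.png");overlay(s,G,(225,210,320,305),4,"pics/b.png")
overlay(t,G,(195,160,290,205),4,"pics/c.png");overlay(s,G,(330,105,425,200),4,"pics/d.png")
I=[cv2.imread(f"pics/{k}.png") for k in "abcd"]
I=[i[i.shape[0]//2:] for i in I]
H=max(i.shape[0] for i in I)
I=[cv2.copyMakeBorder(i,0,H-i.shape[0],0,0,0) for i in I]
cv2.imwrite("pics/o2.png",np.vstack([np.hstack(I[:2]),np.hstack(I[2:])]))
E
```

```text
(0, 1) 243.43309652537482 [ 6.2895e+02  3.0363e+02 -3.5000e-01 -1.3728e+02]
(0,) 62.20814201509035 [ 6.2805e+02  3.0528e+02 -4.3000e-01 -1.3688e+02]
(1,) 160.243477770569 [ 630.59  301.45   -0.68 -137.09]
[0.62810997 0.16635512 0.03      ]
```

View pics/o2.png

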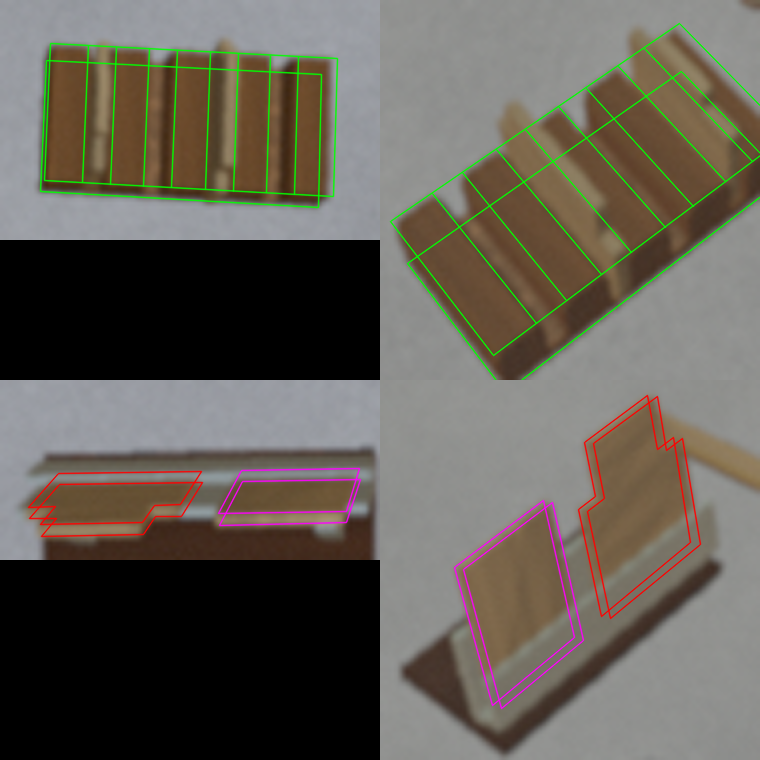

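View pics/mb_s.png

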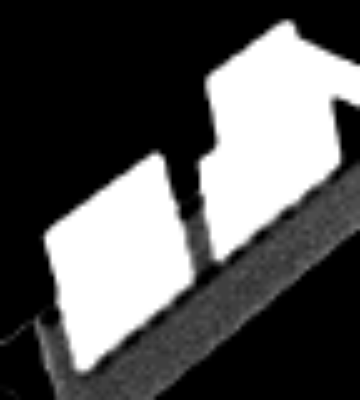

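View pics/mb_t.png

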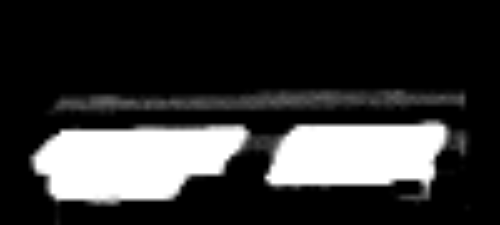

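```bash
python3 - <<'E'
from fit import *
t=read_camera("top"); s=read_camera("scene")
def bm(c,crop):
    x0,y0,x1,y1=crop; f=c["frame"][y0:y1,x0:x1].astype(float)
    return np.clip((f[...,0]-f[...,2]-22)/14,0,1)*np.clip((f[...,0]-85)/15,0,1)
cs=[(t,(195,160,295,205)),(s,(340,105,415,185))]
ms=[bm(*c) for c in cs]
W=[np.ones_like(m) for m in ms]; W[1][:30,int(58.5):]=0; W[1][10:26,62:]=0
W[0][198-160:,:30]=1
def polys(q,i):
    x,y,yaw=q[0]/1e3,q[1]/1e3,q[2]; lo=q[4+i]/1e3
    Rm=rz(yaw)@ry(-25)
    t0=np.array([x,y,.030]); t1=t0+rz(yaw)@np.array([0,q[3]/1e3,0]); h=(-.0045,.0045)
    return [bx(h,(-.0575,.0575),(lo,.095))@Rm.T+t0,bx(h,(-.0375,.0375),(lo,.14))@Rm.T+t0,bx(h,(-.0475,.0475),(lo,.12))@Rm.T+t1]
for use in((0,1),(0,),(1,)):
    f=lambda q:sum((W[i]*(rend(polys(q,i),*cs[i])-ms[i])**2).sum() for i in use)
    x0=np.array([628,304,-.5,-137.,36,36])
    r=minimize(f,x0,method="Nelder-Mead",options=dict(initial_simplex=x0+np.vstack([np.zeros(6),np.diag([5,5,3,5,8,8])]),maxfev=600))
    print(use,r.fun,r.x.round(2))
    if len(use)==2:b=r.x
b_=b
Rm=rz(b[2])@ry(-25);t0=np.array([b[0]/1e3,b[1]/1e3,.03]);t1=t0+rz(b[2])@np.array([0,b[3]/1e3,0]);print(t1)
o=t0-rz(b[2])@np.array([.03,0,0]);
G=[(tf(board_segs("L"),Rm,t0),(0,0,255)),(tf(board_segs("S"),Rm,t1),(255,0,255)),(tf(box((-.055,.055),(-.135,.135),(0,.014)),rz(b[2]),np.array([.5965,.2405,0])),(255,0,0))]
overlay(t,G,(195,160,295,215),5,"pics/c.png");overlay(s,G,(330,105,425,200),4,"pics/d.png")
I=[cv2.imread(f"pics/{k}.png") for k in "cd"]
I=[i[i.shape[0]//2:] for i in I]
H=max(i.shape[0] for i in I)
I=[cv2.copyMakeBorder(i,0,H-i.shape[0],0,0,0) for i in I]
cv2.imwrite("pics/o3.png",np.hstack(I)[:,:])
E
```

```text
(0, 1) 81.96231551444109 [ 6.2908e+02  3.0411e+02 -4.2000e-01 -1.3746e+02  3.6640e+01  3.3370e+01]
(0,) 28.681186435358455 [ 6.2691e+02  3.0553e+02 -3.9000e-01 -1.3683e+02  2.5540e+01  4.4050e+01]
(1,) 24.225561440262382 [ 6.3060e+02  3.0187e+02 -3.3000e-01 -1.3818e+02  4.1710e+01  3.4760e+01]
[0.62806992 0.16665676 0.03      ]
```

View pics/o3.png

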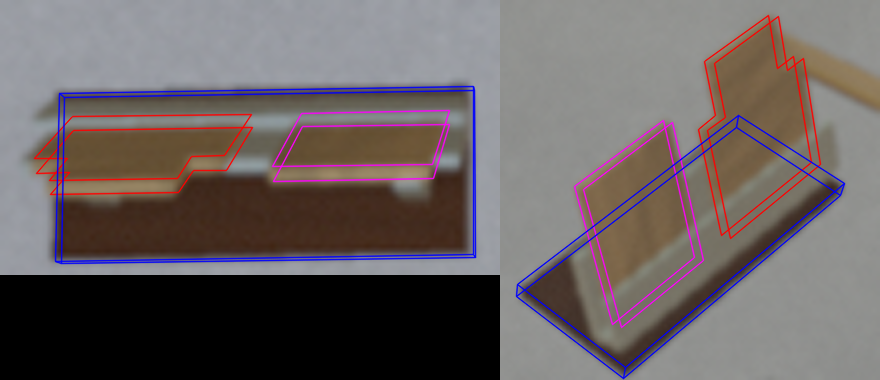

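```bash
cat > g.py <<'E'
from h import *
import sys
c,s_=np.cos(np.radians(25)),np.sin(np.radians(25))
YS=-.4; RACK=np.array([.6424,-.2077,0]); RY=-4.5
def Rslope(): return rz(YS)@np.array([[0,c,s_],[1,0,0],[0,s_,-c]])
def Rrack(): return rz(RY)@np.array([[1,0,0],[0,-1,0],[0,0,-1.]])
def go(p,Rt,pr=True):
    s=get_state(); R0=s["tcp_rot"]; d=R0.T@(np.array(p)-s["tcp_pos"]); w=R.from_matrix(R0.T@Rt).as_rotvec()
    print("t",round(s["time"],2),"shift",d.round(4),"turn",w.round(4),"deg",np.degrees(np.linalg.norm(w)).round(1),"|d|",np.linalg.norm(d).round(4))
def onboard(o,h): # TCP for grasp point at height h up the sloping board with lower-edge origin o
    Rt=Rslope(); return np.array(o)-Rt[:,2]*h+Rt[:,2]*pinch_z
L=[.628,.304,.03]; S=[.628,.1665,.03]
def st():
    s=get_state(); print("t",round(s["time"],2),"pos",s["tcp_pos"].round(4),"F",s["wrist_force"].round(1),"gap",round(s["finger_gap"],4),"q",s["joints"].round(2));print(s["tcp_rot"].round(3))
E
python3 - <<'E'
from g import *
print(pinch_z,onboard(L,.118),onboard(L,.21))
go([.5,-.25,.33],Rslope())
E
```

```text
0.0187 [0.58603503 0.30429298 0.11999636] [0.5471551  0.30456441 0.20337668]
t 1.8 shift [ 0.3921 -0.2265 -0.0987] turn [-0.3792  0.269  -1.2133] deg 74.4 |d| 0.4634
```

```bash
python3 -m jog '[0.04,0.10,-0.05,-0.09,-0.05,0.03,-0.15, 0.04,0.2,-0.12,-0.1,-0.12,0.09,-0.4, 0.04,0.392,-0.226,-0.099,-0.2,0.14,-0.65, 0.04,0.392,-0.226,-0.099,-0.25,0.18,-0.8, 0.04,0.392,-0.226,-0.099,-0.38,0.27,-1.213, 0.04,0.392,-0.226,-0.099,-0.38,0.27,-1.213, 0.04,0.392,-0.226,-0.099,-0.38,0.27,-1.213, 0.04,0.392,-0.226,-0.099,-0.38,0.27,-1.213, 0.04,0.392,-0.226,-0.099,-0.38,0.27,-1.213, 0.04,0.392,-0.226,-0.099,-0.38,0.27,-1.213]'
python3 - <<'E'
from g import *
st(); p=onboard(L,.23); print(p); go(p,Rslope())
E
```

```text
time: 2.63
tcp_pos: [0.4671, -0.2874, 0.3231]
tcp_rot: [[0.048, 0.91, 0.412], [0.999, -0.047, -0.012], [0.009, 0.412, -0.911]]
wrist_force: [-0.1, -0.4, -0.4]
finger_gap: 0.04
t 2.63 pos [ 0.4671 -0.2874  0.3231] F [-0.1 -0.4 -0.4] gap 0.04 q [-0.94  0.2   1.77  0.41  0.94 -1.1 ]
[[ 0.048  0.91   0.412]
 [ 0.999 -0.047 -0.012]
 [ 0.009  0.412 -0.911]]
[0.53870294 0.30462342 0.22150284]
t 2.63 shift [ 0.5939 -0.0047  0.115 ] turn [-0.0113  0.0092 -0.0408] deg 2.5 |d| 0.605
```

```bash
python3 -m jog '[0.04,0.594,-0.005,0.115,-0.011,0.009,-0.041, 0.04,0.594,-0.005,0.115,-0.011,0.009,-0.041, 0.04,0.594,-0.005,0.115,-0.011,0.009,-0.041, 0.04,0.594,-0.005,0.115,-0.011,0.009,-0.041, 0.04,0.594,-0.005,0.115,-0.011,0.009,-0.041, 0.04,0.594,-0.005,0.115,-0.011,0.009,-0.041, 0.04,0.594,-0.005,0.115,-0.011,0.009,-0.041, 0.04,0.594,-0.005,0.115,-0.011,0.009,-0.041, 0.04,0.594,-0.005,0.115,-0.011,0.009,-0.041, 0.04,0.594,-0.005,0.115,-0.011,0.009,-0.041]'
python3 - <<'E'
from g import *
st(); p=onboard(L,.23); print(p); go(p,Rslope())
E
```

```text
time: 3.47
tcp_pos: [0.5158, 0.1206, 0.2532]
tcp_rot: [[0.007, 0.906, 0.424], [1.0, -0.006, -0.003], [-0.0, 0.424, -0.906]]
wrist_force: [1.1, -0.8, -0.0]
finger_gap: 0.0398
t 3.47 pos [0.5158 0.1206 0.2532] F [ 1.1 -0.8 -0. ] gap 0.0398 q [ 0.03  0.25  1.95 -0.03  0.51  0.06]
[[ 0.007  0.906  0.424]
 [ 1.    -0.006 -0.003]
 [-0.     0.424 -0.906]]
[0.53870294 0.30462342 0.22150284]
t 3.47 shift [0.1841 0.0062 0.0379] turn [0.001  0.     0.0003] deg 0.1 |d| 0.1881
```

```bash
python3 -m jog '[0.04,0.184,0.006,0.038,0,0,0, 0.04,0.184,0.006,0.038,0,0,0, 0.04,0.184,0.006,0.038,0,0,0, 0.04,0.184,0.006,0.038,0,0,0, 0.04,0.184,0.006,0.038,0,0,0, 0.04,0.184,0.006,0.038,0,0,0,0.04,0.184,0.006,0.038,0,0,0]'
python3 - <<'E'
from g import *
st(); p=onboard(L,.118); go(p,Rslope())
t=read_camera("top"); s=read_camera("scene")
cv2.imwrite("pics/e1.png",cv2.resize(np.hstack([t["frame"][140:240,180:310],s["frame"][70:200,330:430][:100]])[:,:,::-1],None,fx=3.4,fy=3.4,interpolation=cv2.INTER_CUBIC))
E
```

```text
time: 4.05
tcp_pos: [0.5381, 0.3058, 0.2208]
tcp_rot: [[0.004, 0.906, 0.423], [1.0, -0.003, -0.002], [-0.001, 0.423, -0.906]]
wrist_force: [0.1, 0.7, -0.1]
finger_gap: 0.0405
t 4.05 pos [0.5381 0.3058 0.2208] F [ 0.1  0.7 -0.1] gap 0.0405 q [ 0.42  0.43  1.75 -0.32  0.58  0.66]
[[ 0.004  0.906  0.423]
 [ 1.    -0.003 -0.002]
 [-0.001  0.423 -0.906]]
t 4.05 shift [-0.0012  0.0008  0.1116] turn [ 0.0002 -0.0005  0.0031] deg 0.2 |d| 0.1116
```

View pics/e1.png

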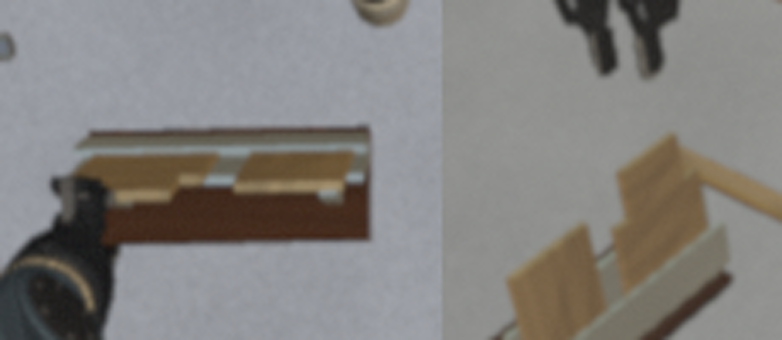

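```bash
python3 - <<'E'
from g import *
t=read_camera("top"); s=read_camera("scene"); S0=get_state(); p=S0["tcp_pos"];Rm=S0["tcp_rot"]
seg_=[(p-Rm[:,1]*.02,p+Rm[:,1]*.02),(p,p+Rm[:,2]*.2),(p-Rm[:,1]*.02,p-Rm[:,1]*.02-Rm[:,2]*.05),(p+Rm[:,1]*.02,p+Rm[:,1]*.02-Rm[:,2]*.05)]
G=[(seg_,(0,255,0)),(tf(board_segs("L"),rz(YS)@ry(-25),np.array(L)),(0,0,255))]
overlay(t,G,(180,155,260,215),4,"pics/a.png");overlay(s,G,(345,65,425,165),4,"pics/b.png")
I=[cv2.imread(f"pics/{k}.png") for k in "ab"];I=[i[i.shape[0]//2:] for i in I]
I[0]=cv2.copyMakeBorder(I[0],0,I[1].shape[0]-I[0].shape[0],0,0,0);cv2.imwrite("pics/e2.png",np.hstack(I))
E
```

```text
(no output)
```

View pics/e2.png

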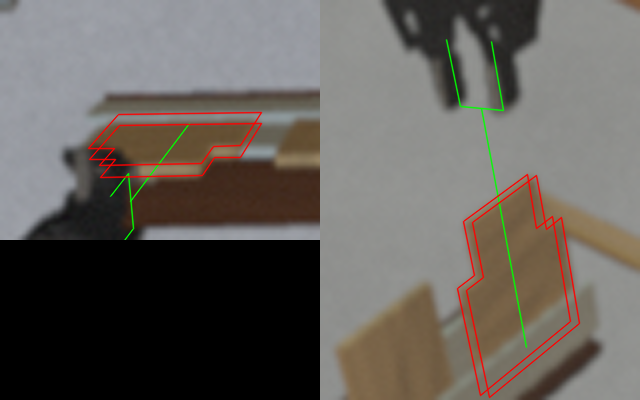

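```bash
python3 -m jog '[0.04,-0.001,0.001,0.03,0,0,0.003, 0.04,-0.001,0.001,0.06,0,0,0.003, 0.04,-0.001,0.001,0.075,0,0,0.003, 0.04,-0.001,0.001,0.075,0,0,0.003, 0.04,-0.001,0.001,0.075,0,0,0.003]'
python3 - <<'E'
from g import *
st(); go(onboard(L,.118),Rslope())
t=read_camera("top"); s=read_camera("scene"); S0=get_state(); p=S0["tcp_pos"];Rm=S0["tcp_rot"]
seg_=[(p-Rm[:,1]*.02,p+Rm[:,1]*.02),(p,p+Rm[:,2]*.13),(p-Rm[:,1]*.02,p-Rm[:,1]*.02-Rm[:,2]*.05),(p+Rm[:,1]*.02,p+Rm[:,1]*.02-Rm[:,2]*.05)]
G=[(seg_,(0,255,0))]
overlay(t,G,(180,155,260,215),5,"pics/a.png");overlay(s,G,(345,85,425,165),4,"pics/b.png")
I=[cv2.imread(f"pics/{k}.png") for k in "ab"]
I[1]=cv2.copyMakeBorder(I[1],0,max(0,I[0].shape[0]-I[1].shape[0]),0,0,0);I[0]=cv2.copyMakeBorder(I[0],0,max(0,I[1].shape[0]-I[0].shape[0]),0,0,0);cv2.imwrite("pics/e3.png",np.hstack(I))
E
```

```text
time: 4.67
tcp_pos: [0.5711, 0.3, 0.1536]
tcp_rot: [[0.014, 0.907, 0.422], [1.0, -0.012, -0.006], [0.0, 0.422, -0.907]]
wrist_force: [-0.3, 0.8, -0.4]
finger_gap: 0.0399
t 4.67 pos [0.5711 0.3    0.1536] F [-0.3  0.8 -0.4] gap 0.0399 q [ 0.39  0.56  1.75 -0.38  0.46  0.71]
[[ 0.014  0.907  0.422]
 [ 1.    -0.012 -0.006]
 [ 0.     0.422 -0.907]]
t 4.67 shift [ 0.0045 -0.0007  0.0368] turn [-0.0008  0.0027 -0.006 ] deg 0.4 |d| 0.0371
```

View pics/e3.png

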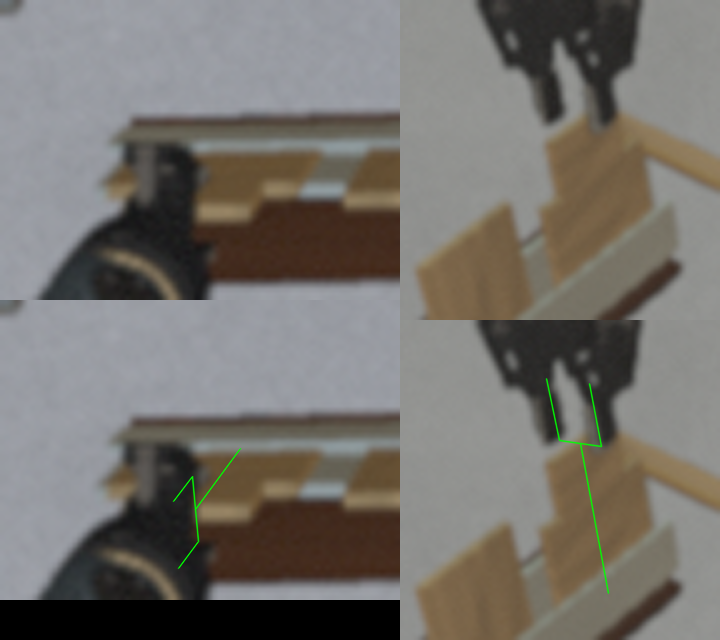

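```bash
python3 -m jog '[0.04,0.004,-0.001,0.015,0,0.003,-0.006, 0.04,0.004,-0.001,0.03,0,0.003,-0.006, 0.04,0.004,-0.001,0.037,0,0.003,-0.006, 0.04,0.004,-0.001,0.037,0,0.003,-0.006, 0.04,0.004,-0.001,0.037,0,0.003,-0.006, 0.04,0.004,-0.001,0.037,0,0.003,-0.006]'
python3 - <<'E'
from g import *
st(); go(onboard(L,.118),Rslope())
E
```

```text
time: 5.27
tcp_pos: [0.5863, 0.3051, 0.1225]
tcp_rot: [[0.006, 0.905, 0.426], [1.0, -0.006, -0.001], [0.002, 0.426, -0.905]]
wrist_force: [-0.5, 0.3, -0.4]
finger_gap: 0.0401
t 5.27 pos [0.5863 0.3051 0.1225] F [-0.5  0.3 -0.4] gap 0.0401 q [ 0.38  0.63  1.73 -0.42  0.4   0.75]
[[ 0.006  0.905  0.426]
 [ 1.    -0.006 -0.001]
 [ 0.002  0.426 -0.905]]
t 5.27 shift [-0.0008 -0.0013  0.0021] turn [ 0.0033 -0.0025  0.0004] deg 0.2 |d| 0.0026
```

```bash
python3 -m jog '[0.02,0,-0.001,0.001,0,0,0, 0.012,0,-0.001,0.001,0,0,0, 0.0,0,-0.001,0.001,0,0,0, 0.0,0,-0.001,0.001,0,0,0, 0.0,0,-0.001,0.001,0,0,0, 0.0,0,-0.001,0.001,0,0,0]'
python3 - <<'E'
from g import *
st()
E
```

```text
time: 5.77
tcp_pos: [0.5853, 0.3051, 0.1217]
tcp_rot: [[0.006, 0.905, 0.425], [1.0, -0.006, -0.001], [0.002, 0.425, -0.905]]
wrist_force: [-4.2, -0.4, 5.9]
finger_gap: 0.008
t 5.77 pos [0.5853 0.3051 0.1217] F [-4.2 -0.4  5.9] gap 0.008 q [ 0.38  0.63  1.73 -0.42  0.4   0.75]
[[ 0.006  0.905  0.425]
 [ 1.    -0.006 -0.001]
 [ 0.002  0.425 -0.905]]
```

```bash
python3 -m jog '[0.0,0,0,-0.006,0,0,0, 0.0,0,0,-0.02,0,0,0, 0.0,0,0,-0.04,0,0,0, 0.0,0,0,-0.06,0,0,0, 0.0,0,0,-0.085,0,0,0, 0.0,0,0,-0.11,0,0,0, 0.0,0,0,-0.13,0,0,0,0.0,0,0,-0.13,0,0,0]'
python3 - <<'E'
from g import *
st()
s=read_camera("scene");t=read_camera("top")
cv2.imwrite("pics/e4.png",cv2.resize(np.hstack([t["frame"][120:220,180:310],s["frame"][70:170,330:430]])[:,:,::-1],None,fx=3.4,fy=3.4,interpolation=cv2.INTER_CUBIC))
p=RACK+rz(RY)@np.array([0,-.072,.015]);print("slot a",p,"slot b",RACK+rz(RY)@np.array([0,.024,.015]))
go([.53,.2,.33],Rrack())
E
```

```text
time: 6.43
tcp_pos: [0.5304, 0.3063, 0.2435]
tcp_rot: [[0.004, 0.902, 0.431], [1.0, -0.006, 0.003], [0.005, 0.431, -0.902]]
wrist_force: [0.2, 0.4, 0.5]
finger_gap: 0.0081
t 6.43 pos [0.5304 0.3063 0.2435] F [0.2 0.4 0.5] gap 0.0081 q [ 0.43  0.39  1.75 -0.31  0.62  0.65]
[[ 0.004  0.902  0.431]
 [ 1.    -0.006  0.003]
 [ 0.005  0.431 -0.902]]
slot a [ 0.63675095 -0.27947805  0.015     ] slot b [ 0.64428302 -0.18377398  0.015     ]
t 6.53 shift [-0.1051  0.039  -0.0815] turn [ 0.3341 -0.3637  1.6141] deg 96.7 |d| 0.1386
```

View pics/e4.png

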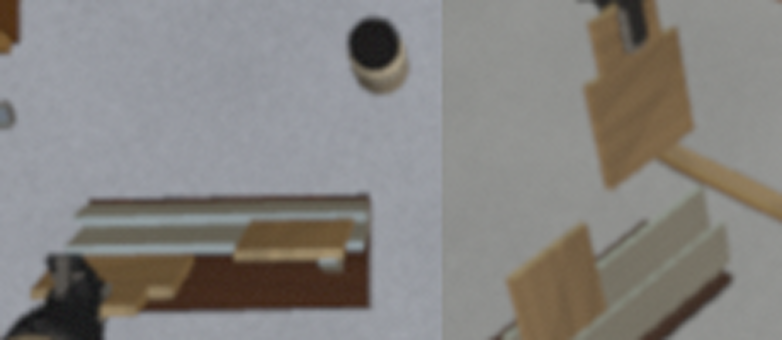

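```bash
python3 -m jog '[0.0,0,0.02,-0.03,0,0,0, 0.0,0,0.035,-0.065,0,0,0, 0.0,-0.02,0.045,-0.09,0.03,-0.04,0.16, 0.0,-0.05,0.047,-0.1,0.08,-0.08,0.36, 0.0,-0.105,0.047,-0.1,0.334,-0.364,1.614, 0.0,-0.105,0.047,-0.1,0.334,-0.364,1.614, 0.0,-0.105,0.047,-0.1,0.334,-0.364,1.614, 0.0,-0.105,0.047,-0.1,0.334,-0.364,1.614, 0.0,-0.105,0.047,-0.1,0.334,-0.364,1.614, 0.0,-0.105,0.047,-0.1,0.334,-0.364,1.614]'
python3 - <<'E'
from g import *
st()
go([.63,-.15,.33],Rrack())
E
```

```text
time: 7.37
tcp_pos: [0.5295, 0.1996, 0.348]
tcp_rot: [[0.831, 0.53, 0.167], [0.548, -0.831, -0.094], [0.089, 0.17, -0.981]]
wrist_force: [0.1, -0.3, -0.9]
finger_gap: 0.0082
t 7.37 pos [0.5295 0.1996 0.348 ] F [ 0.1 -0.3 -0.9] gap 0.0082 q [ 0.23  0.28  1.52 -0.14  1.2   1.27]
[[ 0.831  0.53   0.167]
 [ 0.548 -0.831 -0.094]
 [ 0.089  0.17  -0.981]]
t 7.37 shift [-0.1097  0.3407  0.0673] turn [ 0.1353 -0.1426  0.6517] deg 39.0 |d| 0.3642
```

```bash
python3 -m jog '[0.0,-0.11,0.341,0.067,0.135,-0.143,0.652, 0.0,-0.11,0.341,0.067,0.135,-0.143,0.652, 0.0,-0.11,0.341,0.067,0.135,-0.143,0.652, 0.0,-0.11,0.341,0.067,0.135,-0.143,0.652, 0.0,-0.11,0.341,0.067,0.135,-0.143,0.652, 0.0,-0.11,0.341,0.067,0.135,-0.143,0.652, 0.0,-0.11,0.341,0.067,0.135,-0.143,0.652, 0.0,-0.11,0.341,0.067,0.135,-0.143,0.652, 0.0,-0.11,0.341,0.067,0.135,-0.143,0.652, 0.0,-0.11,0.341,0.067,0.135,-0.143,0.652]'
python3 - <<'E'
from g import *
st()
go([.6443,-.1838,.25],Rrack())
E
```

```text
time: 8.2
tcp_pos: [0.6311, -0.1585, 0.3264]
tcp_rot: [[0.996, -0.086, -0.003], [-0.086, -0.996, -0.003], [-0.002, 0.004, -1.0]]
wrist_force: [-0.4, 0.6, -0.3]
finger_gap: 0.0085
t 8.2 pos [ 0.6311 -0.1585  0.3264] F [-0.4  0.6 -0.3] gap 0.0085 q [-0.42  0.48  1.24 -0.    1.42  1.24]
[[ 0.996 -0.086 -0.003]
 [-0.086 -0.996 -0.003]
 [-0.002  0.004 -1.   ]]
t 8.2 shift [0.0155 0.0238 0.0765] turn [ 0.0035  0.0024 -0.0078] deg 0.5 |d| 0.0816
```

```bash
python3 -m jog '[0.0,0.015,0.024,0.03,0.003,0.002,-0.008, 0.0,0.015,0.024,0.065,0.003,0.002,-0.008, 0.0,0.015,0.024,0.08,0.003,0.002,-0.008, 0.0,0.015,0.024,0.08,0.003,0.002,-0.008, 0.0,0.015,0.024,0.08,0.003,0.002,-0.008]'
cat > look.py <<'E'
from g import *
import sys
kind,drop,fn=sys.argv[1],float(sys.argv[2]),sys.argv[3]
st(); S0=get_state(); p=S0["tcp_pos"];Rm=S0["tcp_rot"]
B=np.column_stack([-Rm[:,1],Rm[:,0],-Rm[:,2]])  # board axes x normal,y width
o=p+Rm[:,2]*drop; print("board bottom",o.round(4), "in rack",(rz(RY).T@(o-RACK)).round(4))
G=[(tf(board_segs(kind),B,o),(0,0,255)),(tf(rack_segs(),rz(RY),RACK),(0,255,0))]
t=read_camera("top"); s=read_camera("scene")
overlay(t,G,(345,120,440,205),4,"pics/a.png");overlay(s,G,(210,190,325,305),3,"pics/b.png")
I=[cv2.imread(f"pics/{k}.png") for k in "ab"]
h=max(i.shape[0] for i in I)
I=[cv2.copyMakeBorder(i,0,h-i.shape[0],0,0,0) for i in I]
im=np.hstack(I); 
cv2.imwrite(fn,cv2.resize(im,None,fx=min(1,580/im.shape[0]),fy=min(1,580/im.shape[0]),interpolation=cv2.INTER_AREA) if im.shape[0]>700 else im)
E
python3 look.py L .101 pics/f1.png
```

```text
time: 8.62
tcp_pos: [0.643, -0.1837, 0.2438]
tcp_rot: [[0.997, -0.079, -0.005], [-0.079, -0.997, 0.002], [-0.005, -0.001, -1.0]]
wrist_force: [0.3, -0.3, -0.9]
finger_gap: 0.0082
t 8.62 pos [ 0.643  -0.1837  0.2438] F [ 0.3 -0.3 -0.9] gap 0.0082 q [-0.44  0.58  1.3  -0.    1.27  1.2 ]
[[ 0.997 -0.079 -0.005]
 [-0.079 -0.997  0.002]
 [-0.005 -0.001 -1.   ]]
board bottom [ 0.6425 -0.1835  0.1428] in rack [-0.0018  0.0241  0.1428]
```

View pics/f1.png

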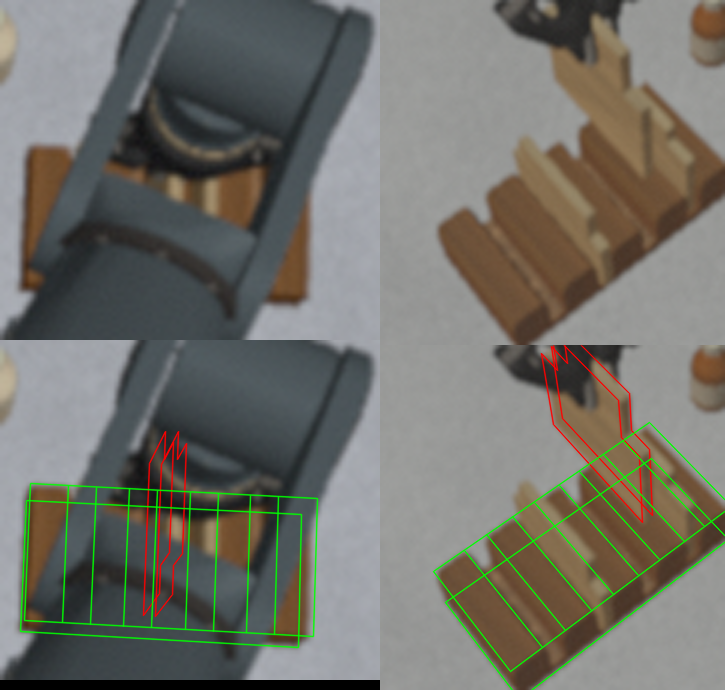

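```bash
python3 -m jog '[0.0,0.002,0,0.025,0,-0.005,0, 0.0,0.002,0,0.05,0,-0.005,0, 0.0,0.002,0,0.07,0,-0.005,0, 0.0,0.002,0,0.078,0,-0.005,0, 0.0,0.002,0,0.078,0,-0.005,0, 0.0,0.002,0,0.078,0,-0.005,0]'
python3 look.py L .101 pics/f2.png
```

```text
time: 9.22
tcp_pos: [0.648, -0.1844, 0.1711]
tcp_rot: [[0.997, -0.077, -0.001], [-0.077, -0.997, -0.002], [-0.001, 0.002, -1.0]]
wrist_force: [0.8, -0.7, -1.0]
finger_gap: 0.0085
t 9.22 pos [ 0.648  -0.1844  0.1711] F [ 0.8 -0.7 -1. ] gap 0.0085 q [-0.44  0.66  1.36 -0.    1.13  1.21]
[[ 0.997 -0.077 -0.001]
 [-0.077 -0.997 -0.002]
 [-0.001  0.002 -1.   ]]
board bottom [ 0.6479 -0.1847  0.0701] in rack [0.0037 0.0234 0.0701]
```

View pics/f2.png

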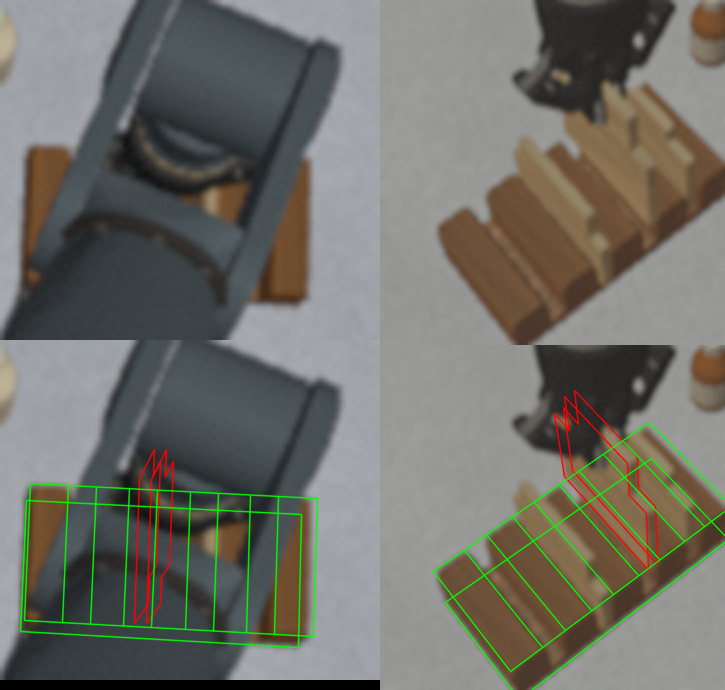

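```bash
python3 -m jog '[0.0,-0.003,0,0.008,0,0,0, 0.0,-0.003,0,0.016,0,0,0, 0.0,-0.003,0,0.024,0,0,0, 0.0,-0.003,0,0.03,0,0,0, 0.0,-0.003,0,0.03,0,0,0]'
python3 -c "
from g import *
st()"
```

```text
time: 9.73
tcp_pos: [0.6442, -0.1841, 0.1397]
tcp_rot: [[0.997, -0.078, -0.003], [-0.078, -0.997, -0.001], [-0.003, 0.002, -1.0]]
wrist_force: [0.6, -0.4, 0.1]
finger_gap: 0.0085
t 9.73 pos [ 0.6442 -0.1841  0.1397] F [ 0.6 -0.4  0.1] gap 0.0085 q [-0.44  0.69  1.39 -0.    1.06  1.21]
[[ 0.997 -0.078 -0.003]
 [-0.078 -0.997 -0.001]
 [-0.003  0.002 -1.   ]]
```

Inside the slot with no contact force; 24 mm left.

```bash
python3 -m jog '[0.0,0,0,0.008,0,0,0, 0.0,0,0,0.014,0,0,0, 0.0,0,0,0.019,0,0,0, 0.0,0,0,0.022,0,0,0, 0.0,0,0,0.022,0,0,0]'
python3 -c "
from g import *
st()"
```

```text
time: 10.15
tcp_pos: [0.6436, -0.1839, 0.1165]
tcp_rot: [[0.997, -0.078, -0.004], [-0.078, -0.997, -0.001], [-0.004, 0.001, -1.0]]
wrist_force: [0.4, -0.1, -1.8]
finger_gap: 0.008
t 10.15 pos [ 0.6436 -0.1839  0.1165] F [ 0.4 -0.1 -1.8] gap 0.008 q [-0.44  0.72  1.4  -0.    1.02  1.21]
[[ 0.997 -0.078 -0.004]
 [-0.078 -0.997 -0.001]
 [-0.004  0.001 -1.   ]]
```

```bash
python3 -m jog '[0.0,0,0,0.001,0,0,0, 0.0,0,0,0.002,0,0,0, 0.0,0,0,0.003,0,0,0]'
python3 -c "
from g import *
st()"
```

```text
time: 10.4
tcp_pos: [0.6439, -0.1842, 0.1158]
tcp_rot: [[0.997, -0.078, -0.003], [-0.078, -0.997, -0.001], [-0.003, 0.002, -1.0]]
wrist_force: [-5.0, 1.5, 12.5]
finger_gap: 0.0086
t 10.4 pos [ 0.6439 -0.1842  0.1158] F [-5.   1.5 12.5] gap 0.0086 q [-0.44  0.72  1.4  -0.    1.02  1.21]
[[ 0.997 -0.078 -0.003]
 [-0.078 -0.997 -0.001]
 [-0.003  0.002 -1.   ]]
```

```bash
python3 -m jog '[0.012,0,0,-0.001,0,0,0, 0.018,0,0,-0.001,0,0,0, 0.026,0,0,-0.001,0,0,0, 0.026,0,0,-0.001,0,0,0, 0.026,0,0,-0.03,0,0,0, 0.026,0,0,-0.07,0,0,0, 0.026,0,0,-0.11,0,0,0, 0.026,0,0,-0.15,0,0,0, 0.026,0,0,-0.19,0,0,0, 0.026,0,0,-0.2,0,0,0]'
python3 - <<'E'
from g import *
st();go([.53,.05,.3],Rslope())
s=read_camera("scene");t=read_camera("top")
cv2.imwrite("pics/f3.png",cv2.resize(np.hstack([t["frame"][110:210,335:440],s["frame"][205:305,220:335]])[:,:,::-1],None,fx=3.5,fy=3.5,interpolation=cv2.INTER_CUBIC))
E
```

```text
time: 11.23
tcp_pos: [0.6477, -0.1852, 0.3241]
tcp_rot: [[0.997, -0.077, 0.009], [-0.077, -0.997, -0.007], [0.01, 0.006, -1.0]]
wrist_force: [0.5, -0.2, 1.1]
finger_gap: 0.026
t 11.23 pos [ 0.6477 -0.1852  0.3241] F [ 0.5 -0.2  1.1] gap 0.026 q [-0.44  0.51  1.19 -0.    1.42  1.21]
[[ 0.997 -0.077  0.009]
 [-0.077 -0.997 -0.007]
 [ 0.01   0.006 -1.   ]]
t 11.23 shift [-0.1358 -0.2256  0.0213] turn [-0.3203  0.3552 -1.6122] deg 96.4 |d| 0.2641
```

View pics/f3.png

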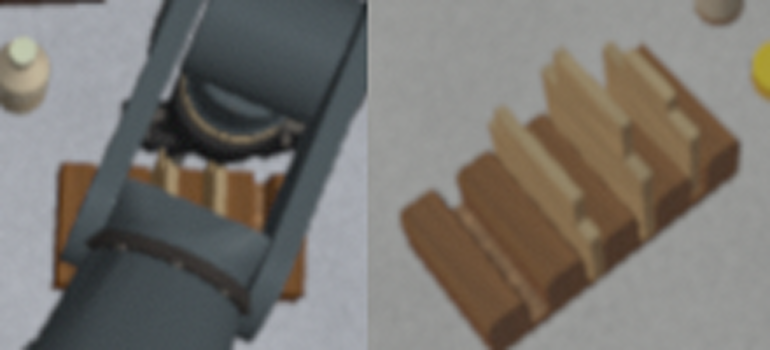

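```bash
python3 -m jog '[0.04,-0.136,-0.226,0.021,-0.32,0.355,-1.612, 0.04,-0.136,-0.226,0.021,-0.32,0.355,-1.612, 0.04,-0.136,-0.226,0.021,-0.32,0.355,-1.612, 0.04,-0.136,-0.226,0.021,-0.32,0.355,-1.612, 0.04,-0.136,-0.226,0.021,-0.32,0.355,-1.612, 0.04,-0.136,-0.226,0.021,-0.32,0.355,-1.612, 0.04,-0.136,-0.226,0.021,-0.32,0.355,-1.612, 0.04,-0.136,-0.226,0.021,-0.32,0.355,-1.612, 0.04,-0.136,-0.226,0.021,-0.32,0.355,-1.612, 0.04,-0.136,-0.226,0.021,-0.32,0.355,-1.612]'
python3 - <<'E'
from g import *
st();go(onboard(S,.2),Rslope())
E
```

```text
time: 12.17
tcp_pos: [0.526, 0.0523, 0.2943]
tcp_rot: [[0.406, 0.856, 0.319], [0.911, -0.406, -0.071], [0.069, 0.319, -0.945]]
wrist_force: [-0.1, 0.1, -0.5]
finger_gap: 0.0399
t 12.17 pos [0.526  0.0523 0.2943] F [-0.1  0.1 -0.5] gap 0.0399 q [-0.09  0.21  1.82 -0.06  0.79  0.38]
[[ 0.406  0.856  0.319]
 [ 0.911 -0.406 -0.071]
 [ 0.069  0.319 -0.945]]
t 12.17 shift [ 0.108  -0.0568  0.0945] turn [-0.095   0.0903 -0.4084] deg 24.6 |d| 0.1543
```

```bash
python3 -m jog '[0.04,0.04,-0.02,0.02,-0.03,0.03,-0.13, 0.04,0.07,-0.035,0.045,-0.06,0.06,-0.27, 0.04,0.1,-0.05,0.07,-0.095,0.09,-0.408, 0.04,0.108,-0.057,0.0945,-0.095,0.09,-0.408, 0.04,0.108,-0.057,0.0945,-0.095,0.09,-0.408, 0.04,0.108,-0.057,0.0945,-0.095,0.09,-0.408, 0.04,0.108,-0.057,0.0945,-0.095,0.09,-0.408]'
python3 - <<'E'
from g import *
st();go(onboard(S,.145),Rslope())
E
```

```text
time: 12.75
tcp_pos: [0.5507, 0.1667, 0.1936]
tcp_rot: [[0.008, 0.907, 0.421], [1.0, -0.007, -0.004], [-0.0, 0.421, -0.907]]
wrist_force: [0.2, -0.2, 1.1]
finger_gap: 0.0399
t 12.75 pos [0.5507 0.1667 0.1936] F [ 0.2 -0.2  1.1] gap 0.0399 q [ 0.13  0.41  1.91 -0.15  0.39  0.27]
[[ 0.008  0.907  0.421]
 [ 1.    -0.007 -0.004]
 [-0.     0.421 -0.907]]
t 12.75 shift [0.0004 0.001  0.0547] turn [-0.002   0.0008 -0.0012] deg 0.1 |d| 0.0547
```

```bash
python3 -m jog '[0.04,0,0.001,0.025,0,0,0, 0.04,0,0.001,0.045,0,0,0, 0.04,0,0.001,0.055,0,0,0, 0.04,0,0.001,0.055,0,0,0, 0.04,0,0.001,0.055,0,0,0]'
python3 - <<'E'
from g import *
st(); go(onboard(S,.101),Rslope())
t=read_camera("top"); s=read_camera("scene"); S0=get_state(); p=S0["tcp_pos"];Rm=S0["tcp_rot"]
seg_=[(p-Rm[:,1]*.02,p+Rm[:,1]*.02),(p,p+Rm[:,2]*.13),(p-Rm[:,1]*.02,p-Rm[:,1]*.02-Rm[:,2]*.05),(p+Rm[:,1]*.02,p+Rm[:,1]*.02-Rm[:,2]*.05)]
overlay(s,[(seg_,(0,255,0))],(320,90,420,200),5,"pics/a.png")
i=cv2.imread("pics/a.png");h=i.shape[0]//2;cv2.imwrite("pics/g1.png",cv2.resize(np.hstack([i[:h],i[h:]]),None,fx=.8,fy=.8))
E
```

```text
time: 13.17
tcp_pos: [0.5752, 0.1658, 0.1452]
tcp_rot: [[0.01, 0.907, 0.422], [1.0, -0.009, -0.004], [-0.0, 0.422, -0.907]]
wrist_force: [-0.1, 0.3, -0.2]
finger_gap: 0.0401
t 13.17 pos [0.5752 0.1658 0.1452] F [-0.1  0.3 -0.2] gap 0.0401 q [ 0.12  0.52  1.9  -0.19  0.3   0.3 ]
[[ 0.01   0.907  0.422]
 [ 1.    -0.009 -0.004]
 [-0.     0.422 -0.907]]
t 13.17 shift [ 0.0012 -0.0007  0.0444] turn [-0.001   0.0013 -0.0026] deg 0.2 |d| 0.0444
```

View pics/g1.png

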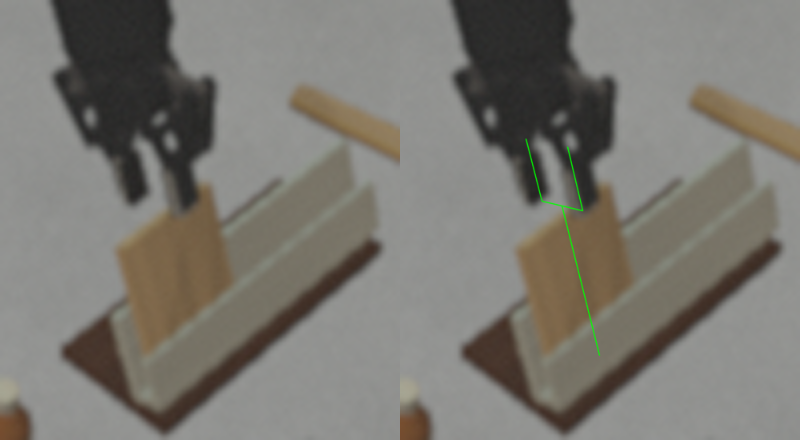

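```bash
python3 -m jog '[0.04,0.001,-0.001,0.018,0,0,0, 0.04,0.001,-0.001,0.036,0,0,0, 0.04,0.001,-0.001,0.044,0,0,-0.003, 0.04,0.001,-0.001,0.044,0,0,-0.003, 0.04,0.001,-0.001,0.044,0,0,-0.003, 0.04,0.001,-0.001,0.044,0,0,-0.003]'
python3 - <<'E'
from g import *
st(); go(onboard(S,.101),Rslope())
E
```

```text
time: 13.77
tcp_pos: [0.5927, 0.1671, 0.1063]
tcp_rot: [[0.006, 0.906, 0.423], [1.0, -0.005, -0.004], [-0.001, 0.423, -0.906]]
wrist_force: [0.5, 0.3, 0.3]
finger_gap: 0.0399
t 13.77 pos [0.5927 0.1671 0.1063] F [0.5 0.3 0.3] gap 0.0399 q [ 0.12  0.61  1.88 -0.25  0.22  0.36]
[[ 0.006  0.906  0.423]
 [ 1.    -0.005 -0.004]
 [-0.001  0.423 -0.906]]
t 13.77 shift [-0.0004 -0.0003  0.0018] turn [0.0009 0.0008 0.0011] deg 0.1 |d| 0.0018
```

```bash
python3 -m jog '[0.02,0,0,0.001,0,0,0, 0.012,0,0,0.001,0,0,0, 0.0,0,0,0.001,0,0,0, 0.0,0,0,0.001,0,0,0, 0.0,0,0,0.001,0,0,0, 0.0,0,0,0.001,0,0,0]'
python3 - <<'E'
from g import *
st()
E
```

```text
time: 14.27
tcp_pos: [0.5925, 0.1671, 0.1058]
tcp_rot: [[0.006, 0.906, 0.423], [1.0, -0.005, -0.004], [-0.001, 0.423, -0.906]]
wrist_force: [-5.2, -0.3, 5.6]
finger_gap: 0.0084
t 14.27 pos [0.5925 0.1671 0.1058] F [-5.2 -0.3  5.6] gap 0.0084 q [ 0.12  0.61  1.88 -0.25  0.22  0.36]
[[ 0.006  0.906  0.423]
 [ 1.    -0.005 -0.004]
 [-0.001  0.423 -0.906]]
```

```bash
python3 -m jog '[0.0,0,0,-0.006,0,0,0, 0.0,0,0,-0.02,0,0,0, 0.0,0,0,-0.04,0,0,0, 0.0,0,0,-0.06,0,0,0, 0.0,0,0,-0.085,0,0,0, 0.0,0,0,-0.11,0,0,0, 0.0,0,0,-0.13,0,0,0,0.0,0,0,-0.13,0,0,0]'
python3 - <<'E'
from g import *
st()
s=read_camera("scene")
cv2.imwrite("pics/g2.png",cv2.resize(s["frame"][70:190,310:430][:,:,::-1],None,fx=4,fy=4,interpolation=cv2.INTER_CUBIC))
go([.53,.1,.35],Rrack())
E
```

```text
time: 14.93
tcp_pos: [0.5377, 0.1681, 0.2274]
tcp_rot: [[0.006, 0.903, 0.429], [1.0, -0.005, -0.003], [-0.0, 0.429, -0.903]]
wrist_force: [0.9, 0.9, -0.9]
finger_gap: 0.0083
t 14.93 pos [0.5377 0.1681 0.2274] F [ 0.9  0.9 -0.9] gap 0.0083 q [ 0.14  0.34  1.91 -0.14  0.46  0.25]
[[ 0.006  0.903  0.429]
 [ 1.    -0.005 -0.003]
 [-0.     0.429 -0.903]]
t 14.98 shift [-0.0681  0.0462 -0.1154] turn [ 0.337  -0.3615  1.6143] deg 96.7 |d| 0.1418
```

View pics/g2.png

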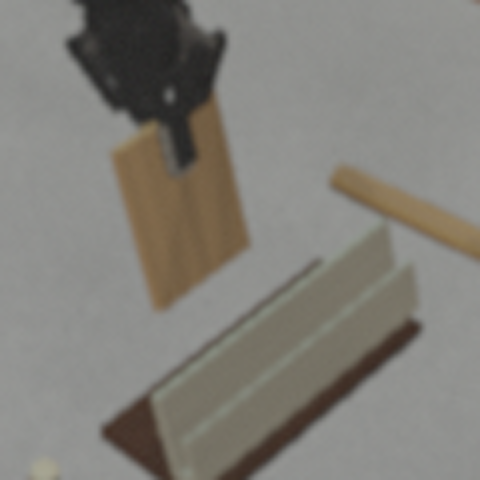

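```bash
python3 -m jog '[0.0,0,0.02,-0.03,0,0,0, 0.0,0,0.035,-0.065,0,0,0, 0.0,-0.02,0.045,-0.09,0.03,-0.04,0.16, 0.0,-0.05,0.047,-0.11,0.08,-0.08,0.36, 0.0,-0.068,0.047,-0.115,0.337,-0.362,1.614, 0.0,-0.068,0.047,-0.115,0.337,-0.362,1.614, 0.0,-0.068,0.047,-0.115,0.337,-0.362,1.614, 0.0,-0.068,0.047,-0.115,0.337,-0.362,1.614, 0.0,-0.068,0.047,-0.115,0.337,-0.362,1.614, 0.0,-0.068,0.047,-0.115,0.337,-0.362,1.614]'
python3 - <<'E'
from g import *
st()
go([.6368,-.2795,.33],Rrack())
E
```

```text
time: 15.82
tcp_pos: [0.531, 0.1, 0.3483]
tcp_rot: [[0.831, 0.53, 0.168], [0.549, -0.83, -0.094], [0.089, 0.171, -0.981]]
wrist_force: [0.2, 0.3, -0.7]
finger_gap: 0.0081
t 15.82 pos [0.531  0.1    0.3483] F [ 0.2  0.3 -0.7] gap 0.0081 q [ 0.04  0.23  1.59 -0.11  1.16  1.07]
[[ 0.831  0.53   0.168]
 [ 0.549 -0.83  -0.094]
 [ 0.089  0.171 -0.981]]
t 15.82 shift [-0.122   0.3682  0.0716] turn [ 0.1362 -0.1429  0.6526] deg 39.1 |d| 0.3944
```

```bash
python3 -m jog '[0.0,-0.122,0.368,0.072,0.136,-0.143,0.653, 0.0,-0.122,0.368,0.072,0.136,-0.143,0.653, 0.0,-0.122,0.368,0.072,0.136,-0.143,0.653, 0.0,-0.122,0.368,0.072,0.136,-0.143,0.653, 0.0,-0.122,0.368,0.072,0.136,-0.143,0.653, 0.0,-0.122,0.368,0.072,0.136,-0.143,0.653, 0.0,-0.122,0.368,0.072,0.136,-0.143,0.653, 0.0,-0.122,0.368,0.072,0.136,-0.143,0.653, 0.0,-0.122,0.368,0.072,0.136,-0.143,0.653, 0.0,-0.122,0.368,0.072,0.136,-0.143,0.653]'
python3 - <<'E'
from g import *
st()
go([.6368,-.2795,.22],Rrack())
E
```

```text
time: 16.65
tcp_pos: [0.6373, -0.2857, 0.3261]
tcp_rot: [[0.997, -0.083, -0.002], [-0.083, -0.997, -0.002], [-0.002, 0.002, -1.0]]
wrist_force: [-0.3, -0.2, -1.6]
finger_gap: 0.0083
t 16.65 pos [ 0.6373 -0.2857  0.3261] F [-0.3 -0.2 -1.6] gap 0.0083 q [-0.58  0.56  1.11 -0.    1.48  1.07]
[[ 0.997 -0.083 -0.002]
 [-0.083 -0.997 -0.002]
 [-0.002  0.002 -1.   ]]
t 16.65 shift [-0.0008 -0.0063  0.1061] turn [ 0.0017  0.0017 -0.0048] deg 0.3 |d| 0.1063
```

```bash
python3 -m jog '[0.0,0,-0.006,0.035,0.002,0.002,-0.005, 0.0,0,-0.006,0.07,0.002,0.002,-0.005, 0.0,0,-0.006,0.1,0.002,0.002,-0.005, 0.0,0,-0.006,0.106,0.002,0.002,-0.005, 0.0,0,-0.006,0.106,0.002,0.002,-0.005, 0.0,0,-0.006,0.106,0.002,0.002,-0.005]'
python3 look.py S .0837 pics/g3.png; python3 -c "
from g import *
go([.6368,-.2795,.15],Rrack())"
```

```text
time: 17.15
tcp_pos: [0.6383, -0.2803, 0.22]
tcp_rot: [[0.997, -0.078, 0.001], [-0.078, -0.997, -0.0], [0.001, -0.0, -1.0]]
wrist_force: [0.1, -0.2, -0.4]
finger_gap: 0.0083
t 17.15 pos [ 0.6383 -0.2803  0.22  ] F [ 0.1 -0.2 -0.4] gap 0.0083 q [-0.57  0.64  1.25  0.    1.26  1.08]
[[ 0.997 -0.078  0.001]
 [-0.078 -0.997 -0.   ]
 [ 0.001 -0.    -1.   ]]
board bottom [ 0.6384 -0.2803  0.1363] in rack [ 0.0017 -0.0727  0.1363]
t 17.25 shift [-0.0029 -0.0012  0.0726] turn [ 0.0021 -0.0048  0.0005] deg 0.3 |d| 0.0726
```

View pics/g3.png

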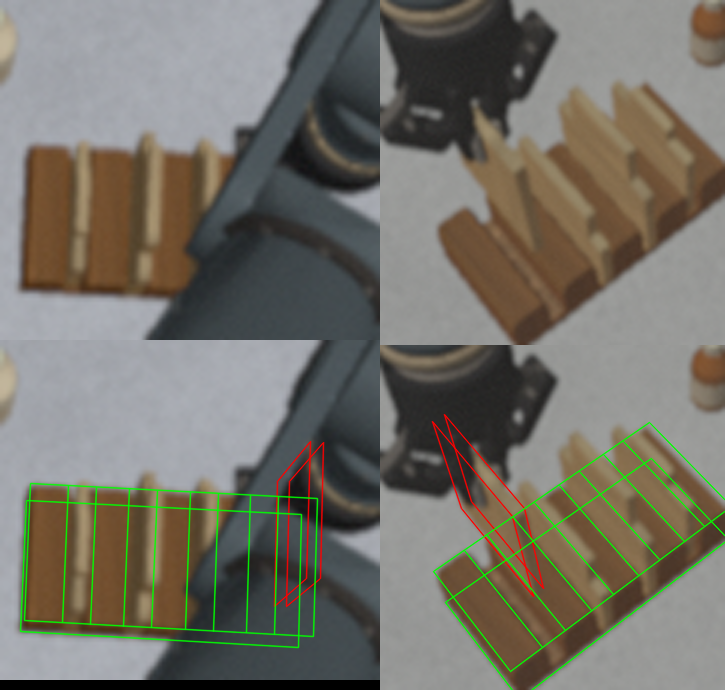

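```bash
python3 -m jog '[0.0,-0.002,-0.001,0.025,0,-0.002,0, 0.0,-0.002,-0.001,0.05,0,-0.002,0, 0.0,-0.002,-0.001,0.068,0,-0.002,0, 0.0,-0.002,-0.001,0.07,0,-0.002,0, 0.0,-0.002,-0.001,0.07,0,-0.002,0, 0.0,-0.002,-0.001,0.07,0,-0.002,0]'
python3 look.py S .0837 pics/g4.png; python3 -c "
from g import *
go([.6368,-.2795,.1],Rrack())"
```

```text
time: 17.75
tcp_pos: [0.6392, -0.2805, 0.155]
tcp_rot: [[0.997, -0.078, 0.006], [-0.078, -0.997, -0.005], [0.007, 0.004, -1.0]]
wrist_force: [1.4, 0.0, -1.1]
finger_gap: 0.0083
t 17.75 pos [ 0.6392 -0.2805  0.155 ] F [ 1.4  0.  -1.1] gap 0.0083 q [-0.57  0.71  1.31 -0.    1.12  1.08]
[[ 0.997 -0.078  0.006]
 [-0.078 -0.997 -0.005]
 [ 0.007  0.004 -1.   ]]
board bottom [ 0.6397 -0.2809  0.0713] in rack [ 0.0031 -0.0732  0.0713]
t 17.85 shift [-0.0029 -0.0012  0.0552] turn [ 0.0045 -0.0072  0.0006] deg 0.5 |d| 0.0553
```

View pics/g4.png

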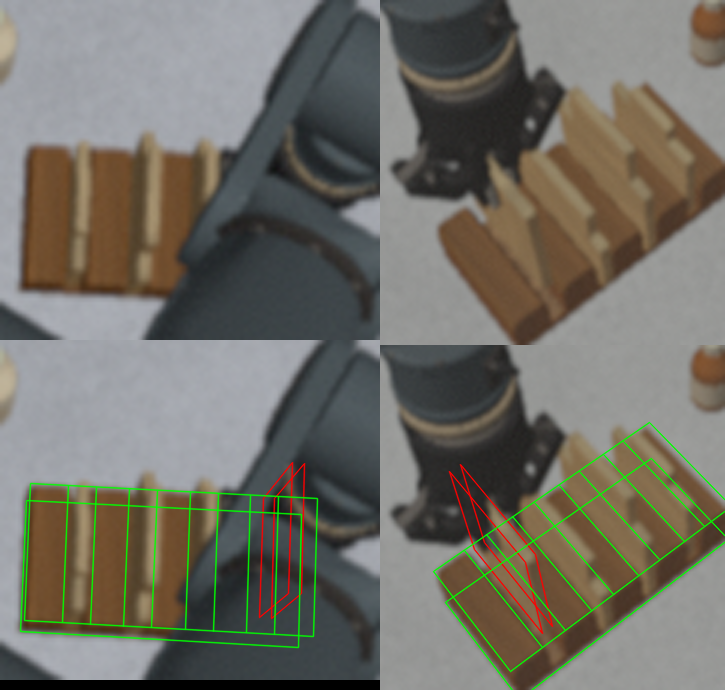

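```bash
python3 -m jog '[0.0,-0.003,-0.001,0.008,0.004,-0.007,0, 0.0,-0.003,-0.001,0.016,0.004,-0.007,0, 0.0,-0.003,-0.001,0.023,0.004,-0.007,0, 0.0,-0.003,-0.001,0.027,0.004,-0.007,0, 0.0,-0.003,-0.001,0.027,0.004,-0.007,0]'
python3 -c "
from g import *
st();go([.6368,-.2795,.0987],Rrack())"
```

```text
time: 18.27
tcp_pos: [0.6354, -0.2789, 0.1262]
tcp_rot: [[0.997, -0.078, -0.003], [-0.078, -0.997, 0.001], [-0.003, -0.001, -1.0]]
wrist_force: [-0.8, -0.6, -0.7]
finger_gap: 0.0083
t 18.27 pos [ 0.6354 -0.2789  0.1262] F [-0.8 -0.6 -0.7] gap 0.0083 q [-0.57  0.74  1.33 -0.    1.08  1.07]
[[ 0.997 -0.078 -0.003]
 [-0.078 -0.997  0.001]
 [-0.003 -0.001 -1.   ]]
t 18.27 shift [0.0016 0.0005 0.0275] turn [-0.0012  0.003   0.0005] deg 0.2 |d| 0.0276
```

```bash
python3 -m jog '[0.0,0.001,0,0.008,0,0.002,0, 0.0,0.001,0,0.016,0,0.002,0, 0.0,0.001,0,0.021,0,0.002,0, 0.0,0.001,0,0.025,0,0.002,0, 0.0,0.001,0,0.026,0,0.002,0]'
python3 -c "
from g import *
st()"
```

```text
time: 18.68
tcp_pos: [0.6357, -0.2786, 0.0989]
tcp_rot: [[0.997, -0.078, -0.003], [-0.078, -0.997, 0.002], [-0.003, -0.002, -1.0]]
wrist_force: [0.0, 1.0, -0.5]
finger_gap: 0.0082
t 18.68 pos [ 0.6357 -0.2786  0.0989] F [ 0.   1.  -0.5] gap 0.0082 q [-0.57  0.77  1.34  0.    1.03  1.07]
[[ 0.997 -0.078 -0.003]
 [-0.078 -0.997  0.002]
 [-0.003 -0.002 -1.   ]]
```

```bash
python3 -m jog '[0.0,0,0,0.001,0,0,0, 0.0,0,0,0.002,0,0,0, 0.0,0,0,0.003,0,0,0]'
python3 -c "
from g import *
st()"
```

```text
time: 18.93
tcp_pos: [0.636, -0.2788, 0.098]
tcp_rot: [[0.997, -0.078, -0.002], [-0.078, -0.997, 0.002], [-0.002, -0.002, -1.0]]
wrist_force: [-3.4, 1.0, 11.6]
finger_gap: 0.0081
t 18.93 pos [ 0.636  -0.2788  0.098 ] F [-3.4  1.  11.6] gap 0.0081 q [-0.57  0.77  1.34  0.    1.03  1.07]
[[ 0.997 -0.078 -0.002]
 [-0.078 -0.997  0.002]
 [-0.002 -0.002 -1.   ]]
```

Floor contact at the expected height (about 12 N). Release and retreat straight up.

```bash
python3 -m jog '[0.012,0,0,-0.001,0,0,0, 0.018,0,0,-0.001,0,0,0, 0.026,0,0,-0.001,0,0,0, 0.026,0,0,-0.001,0,0,0, 0.026,0,0,-0.03,0,0,0, 0.026,0,0,-0.07,0,0,0, 0.026,0,0,-0.11,0,0,0, 0.026,0,0,-0.15,0,0,0, 0.026,0,0,-0.19,0,0,0, 0.026,0,0,-0.2,0,0,0]'
python3 - <<'E'
from g import *
st(); go([.35,-.45,.33],Rrack())
E
```

```text
time: 19.77
tcp_pos: [0.6394, -0.2809, 0.3065]
tcp_rot: [[0.997, -0.078, 0.01], [-0.078, -0.997, -0.006], [0.01, 0.005, -1.0]]
wrist_force: [0.9, -0.9, 1.7]
finger_gap: 0.0258
t 19.77 pos [ 0.6394 -0.2809  0.3065] F [ 0.9 -0.9  1.7] gap 0.0258 q [-0.57  0.56  1.15  0.    1.42  1.07]
[[ 0.997 -0.078  0.01 ]
 [-0.078 -0.997 -0.006]
 [ 0.01   0.005 -1.   ]]
t 19.77 shift [-0.2751  0.1912 -0.0253] turn [ 0.0051 -0.0103  0.0009] deg 0.7 |d| 0.336
```

```bash
python3 -m jog '[0.026,-0.275,0.191,-0.025,0,0,0, 0.026,-0.275,0.191,-0.025,0,0,0, 0.026,-0.275,0.191,-0.025,0,0,0, 0.026,-0.275,0.191,-0.025,0,0,0, 0.026,-0.275,0.191,-0.025,0,0,0, 0.026,-0.275,0.191,-0.025,0,0,0, 0.026,-0.275,0.191,-0.025,0,0,0, 0.026,-0.275,0.191,-0.025,0,0,0, 0.026,-0.275,0.191,-0.025,0,0,0, 0.026,-0.275,0.191,-0.025,0,0,0]'
python3 - <<'E'
from g import *
st()
s=read_camera("scene");t=read_camera("top")
cv2.imwrite("pics/z0.png",cv2.resize(np.hstack([t["frame"][130:215,335:440],s["frame"][210:295,220:335]])[:,:,::-1],None,fx=3.5,fy=3.5,interpolation=cv2.INTER_CUBIC))
B=lambda y,x=0:(rz(RY)@np.array([[0,1,0],[-1,0,0],[0,0,1.]]),RACK+rz(RY)@np.array([x,y,.015]))
G=[(tf(board_segs("L"),*B(.024)),(0,0,255)),(tf(board_segs("S"),*B(-.072)),(255,0,255))]
overlay(t,G,(335,130,440,215),3,"pics/a.png");overlay(s,G,(220,210,325,295),3,"pics/b.png")
i=[cv2.imread(f"pics/{k}.png") for k in "ab"];cv2.imwrite("pics/z1.png",np.hstack(i))
cv2.imwrite("pics/z2.png",np.vstack([t["frame"][80:360],s["frame"][:310]])[:,:,::-1])
for n in ["dye","glue","finish","spool","wax","mallet","brush","filed_a"]:
    print(n,[(round(d["conf"],2),np.round(d["point"],3).tolist()) for d in mark_of(n,"scene")][:2])
E
```

```text
time: 20.6
tcp_pos: [0.3481, -0.4512, 0.3296]
tcp_rot: [[0.997, -0.082, 0.01], [-0.082, -0.997, -0.006], [0.011, 0.005, -1.0]]
wrist_force: [0.3, 0.3, -0.2]
finger_gap: 0.0264
t 20.6 pos [ 0.3481 -0.4512  0.3296] F [ 0.3  0.3 -0.2] gap 0.0264 q [-1.11  0.35  1.45  0.01  1.33  0.54]
[[ 0.997 -0.082  0.01 ]
 [-0.082 -0.997 -0.006]
 [ 0.011  0.005 -1.   ]]
dye [(0.61, [0.588, 0.002, -0.001])]
glue [(0.8, [0.776, 0.092, -0.003])]
finish [(0.88, [0.788, -0.068, 0.003])]
spool [(0.52, [0.418, -0.012, -0.004])]
wax [(0.59, [0.67, -0.011, 0.001])]
mallet [(0.86, [0.616, 0.484, 0.001]), (0.58, [0.672, -0.011, 0.001])]
brush [(0.71, [0.642, -0.21, -0.002]), (0.61, [0.594, -0.484, -0.002])]
filed_a [(0.68, [0.642, -0.23, 0.015]), (0.59, [0.655, -0.137, 0.013])]
```

View pics/z1.png

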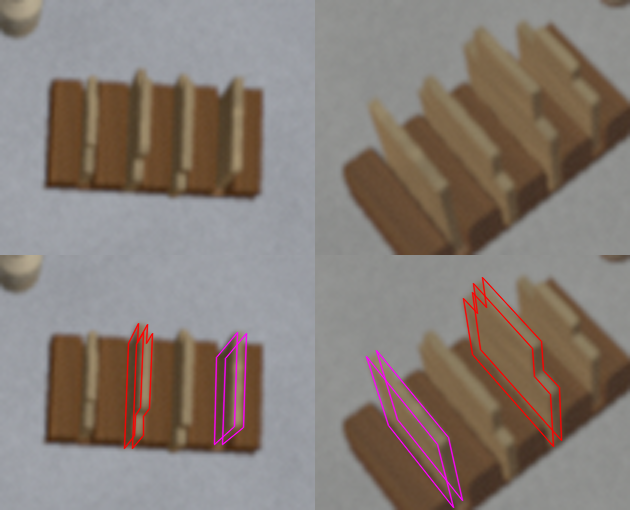

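View pics/z2.png

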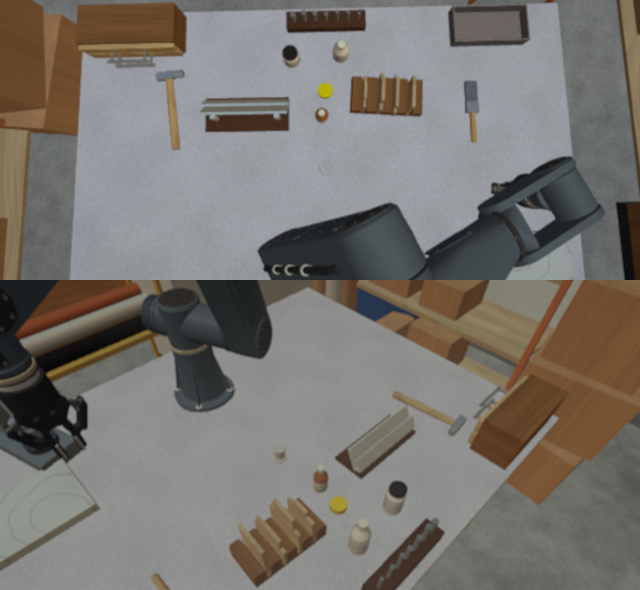

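```bash
python3 -c "
from station import *
print(sign_off(), get_state()['wrist_force'])"
```

```text
the job is handed in; nothing more can be done
the job is handed in; nothing more can be done
```

Both loose boards are now in the rack and the job is handed in, at about 21 s on the robot clock. The large board stands in slot_b and the small one in slot_a.

- **Handling:** I gripped each board on its two faces at the 25° slope, drew it out along the slope and turned it upright. I lowered each until it met the slot floor, at about 12 N and the expected height, then released it. Highest wrist force at the step-end readings was about 14 N.
- **Final pictures:** in both cameras the two boards match the outlines of fully seated, centred boards to within 2–3 mm. The stand is empty.
- **Other things on the bench:** the filed boards and bystanders measure within about 4 mm of their starting positions, which is as good as the detector gets. The gripper was well clear of everything at hand-in.
- **One disagreement:** the detector's top hit for the brush in the last scene picture was a false one on the rack. Its second hit was at the brush's original place, and the top picture shows the brush there.

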